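# Slide the parts tray home between organizer and bench block

## Robot

A 6-joint arm with a two-finger parallel gripper is mounted at the origin on the work surface. World frame = base frame: x ahead of the robot, y to its left, z up, the work surface at z = 0. Lengths are in m, angles in rad, forces in N, time in s.
With the tool pointing down it reaches from about 0.25 to 0.725 m from the base axis. Payload 4 kg.
Tool frame: the origin (TCP) lies midway between the tips of the shut fingers; the grasp point (between the pads) lies 19 mm behind it (ctrl.grip_depth is the z of the grasp point in the tool frame, in m); z points along the fingers, y is the direction in which the jaws open and shut (so a half turn about z gives the same grasp; the last joint's range is limited). The gripper opens to 85 mm and grips with 20 to 120 N. Pads are 22 mm wide; open, the fingers measure 114 mm over their backs; the gripper's body (76 mm by 85 mm) begins 54 mm behind the grasp point. The pads swing forward as they close: fully open they stand 13 mm farther back than shut.
Start: joints at [1.105, 0.241, 0.005, 1.335, 0, 1.571], TCP at [0.225, 0.447, 0.231] pointing down, gripper open.
Joint ranges: [-2.72, 2.72], [-1.05, 1.87], [-1.09, 1.28], [-1.99, 2.15], [-1.42, 1.44], [-3.14, 3.14]. Speed limits (rad/s): [2.79, 2.79, 3.14, 3.14, 3.14, 3.14].

## Interface

Orientations are given as a unit quaternion [w, x, y, z].
In Python, from workcell import ctrl gives the robot as it stands.
- The arm moves only by the tool carry_out, never from a script. Its argument "commands" is one flat list of numbers, 7 for each row, row after row: the turn, a rotation vector about the tool's x, y, z in units of 8 degrees (1.0 is 8 degrees), then the shift along the tool's x, y, z in units of 50 mm (1.0 is 50 mm), then the closure, from -1 (fully open) to 1 (shut). In form: [ax, ay, az, tx, ty, tz, gripper, ax, ay, az, tx, ty, tz, gripper, ...]. A call has 1 to 5 rows; each row is the pose to reach, as a shift and turn from the pose commanded when the call began, along the tool's axes at that moment; what a row does not reach only later rows make up. A row lasts 1/10 s, in which the tool goes at most 50 mm and 8.59 degrees, less where a joint would pass 70% of its speed; a pose out of reach is approached as far as the arm can. A call with a gripper value outside its range is refused whole. The fingers move at their own pace and stop on an object; "grip_force" is the grip in N (left out, the last holds). Time passes only in rows, so rows that repeat a pose let the fingers close. It gives the time, the measured TCP pose, the force and the opening at its end, in the units of the state.
- ctrl.get_state(): the state, without advancing time (a new reading comes with each control period).
- ctrl.snapshot(name): name is "side" or "top" or "wrist"; returns a dict with "color" (480x640x3 uint8, red, green, blue), "range_z" (480x640 float32, m along the optical axis (not along the pixel's ray), 0 where there is no reading), "mtx" (3x3 intrinsics, pixels), "rvec" (rotation vector, rad) and "tvec" (3), from world to camera coordinates, as OpenCV has them. Camera axes: x right, y down, z forward; pixel columns grow to the right and rows downward; lengths in m; the calibration is good to about 2 mm. A picture is of the moment at which its call begins.
- ctrl.close_job(): hands the job in, once; it reports no verdict.
The state is a dict: "time": time; "joints": joint angles; "dq": joint speeds; "joint_efforts": joint torques, N m; "tcp_pos": TCP position; "ee_rot": TCP orientation; "wrist_force": force on the tool from outside, world axes, zero at the start; "torque": the same for the moment, N m; "gripper_width": finger opening in m.
Only numpy, scipy, OpenCV 4.12 (cv2) and the standard library are available. Lean on these libraries where they do the work, as an engineer would, in place of code of your own. Each camera call takes 0.05 s, during which the arm holds its last target. There are 200 camera calls.

## Task

Push the white ceramic parts tray along the bench, narrow nose first, through the narrow gap between the clear organizer and the steel bench block, until its nose rests flat against the aluminium rail behind them. Keep it flat on the bench all the way (watch parts lie in it: no lifting or tipping), and leave the red blower bulb, the chrome loupe and the amber jar where they stand.

Things in the scene. Friction and masses are not known exactly. Their poses are not given: they have to be found in the camera images.
- tray: white ceramic parts tray, blue floor with small watch wheels, loose, about 0.2 kg, 64 mm long (x), 62 mm wide (y), 20 mm tall; origin at the centre of its underside. The nose, a 48 mm wide end face, is at x = +32 mm (the last 14 mm of each side taper to it); the flat 62 mm wide tail is at x = -32 mm. Walls upright, 4 mm thick. Starts before the gap, nose roughly to it, up to 50 mm aside, turned up to 20 degrees
- tray_nose (a point): centre of the tray's nose face, 32 mm ahead (+x) of the tray's origin and 10 mm above its underside
- organizer: clear acrylic parts organizer, lid closed, fixed to the bench, left wall of the gap: 50 mm deep (x) by 150 mm long (y) by 40 mm tall, 44 mm with the ridges on its lid; origin at the centre of its underside. +x points through the gap away from the robot, +y to the left; its face to the gap is at y = -75 mm
- bench_block: polished steel bench block, fixed, right wall of the gap, level and parallel with the organizer: 50 mm deep (x) by 90 mm long (y) by 35 mm tall; origin at the centre of its underside, axes as the organizer. Its face to the gap is at y = +45 mm. The gap between the two is 66 to 69 mm wide and 50 mm long
- back_rail: low aluminium rail, fixed, behind organizer and block: 14 mm deep (x), 460 mm long (y), 22 mm tall; origin at the centre of its underside, axes as the organizer. Its front face, x = -7 mm, is 56 mm behind the far end of the gap, so the tail of the tray is still 8 mm inside the gap when the nose touches the rail
- blower: red blower bulb with a short black nozzle, standing loose, 50 mm across and 83 mm tall; origin at the centre of its underside; to be left alone
- loupe: chrome eye loupe standing loose, 35 mm across, 34 mm tall; origin at the centre of its underside; to be left alone
- jar: amber jar with black cap, standing loose, 36 mm across, 45 mm tall; origin at the centre of its underside; to be left alone
There are look-alikes about, which are no part of the job. What is meant by the organizer is not black, blue or brown, and is the smaller of those in its own colour.

How it is judged:
By the outcome, as a careful person would: the job done as asked, in the order asked, and still so for the second after the job is handed in, with the robot touching nothing.
It also fails if it takes over 58 s, if anything falls off the work surface, if the arm or the gripper's body presses on something with over 40 N, if the wrist force passes 120 N, or if a joint passes its speed limit or range.

## Working session

There is one attempt and no reset: what is moved stays moved. The work goes in short steps, Python scripts to look and compute and a tool call to move; the robot and the scene stay as the last step left them, time stands still between calls to the robot, and variables do not carry over. Pictures are saved under pics/ and viewed, about 8 in all and at most 12, crops included, and the job is handed in when it is done.

Besides the shell and the picture viewer there is one more tool, called after "Call:" as name(argument=value, ...) on one line, values as JSON. carry_out: Moves the arm, as the interface text tells. Its arguments: {"type":"object","properties":{"commands":{"type":"array"},"grip_force":{"type":"number"}},"required":["commands"]}

```bash
mkdir -p pics; ls; cat > h.py <<'E'
import numpy as np, cv2
from workcell import ctrl
def snap(n):
    s=ctrl.snapshot(n); R,_=cv2.Rodrigues(np.array(s["rvec"],float)); s["R"]=R; s["t"]=np.array(s["tvec"],float).reshape(3); s["K"]=np.array(s["mtx"],float); return s
def plane(s,uv,z):
    uv=np.atleast_2d(np.array(uv,float)); d=np.c_[uv,np.ones(len(uv))]@np.linalg.inv(s["K"]).T@s["R"]; c=-s["R"].T@s["t"]
    return c+d*((z-c[2])/d[:,2])[:,None]
def cloud(s):
    v,u=np.mgrid[:480,:640]; Z=s["range_z"]; p=np.stack([u,v,np.ones_like(u)],-1)@np.linalg.inv(s["K"]).T*Z[...,None]
    return (p-s["t"])@s["R"]
def save(s,f,crop=None,k=1):
    im=s["color"][...,::-1]
    if crop: a,b,c,d=crop; im=im[b:d,a:c]
    cv2.imwrite("pics/"+f,cv2.resize(im,None,fx=k,fy=k,interpolation=cv2.INTER_CUBIC))
E
python3 - <<'E'
from h import *
import pickle
for n in("top","side"):
    s=snap(n); save(s,n+"1.png"); pickle.dump(s,open(n+".pkl","wb")); print(n,-s["R"].T@s["t"],s["K"][0,0])
st=ctrl.get_state();print(st)
E
```

```text
pics
top [0.39215007 0.03166553 0.98466709] 449.22091025291047
side [ 0.09151532 -0.41841023  0.8279772 ] 527.0732905957567
{'time': 0.1, 'joints': array([ 1.10501402e+00,  2.41336191e-01,  3.89383246e-03,  1.33520764e+00,
       -3.97821647e-05,  1.57080432e+00]), 'dq': array([-7.91077812e-05,  5.00372866e-04,  3.17764958e-03, -2.50880276e-04,
        1.31372151e-03,  4.05652422e-04]), 'joint_efforts': array([ 2.86868153e-04, -3.73139262e+01,  2.53009754e+01,  1.09094364e-02,
        2.70422993e-05, -7.21463209e-06]), 'tcp_pos': array([0.22432394, 0.44623685, 0.23051602]), 'ee_rot': array([-1.94548681e-04,  2.30795361e-01,  9.73001872e-01, -9.06407690e-04]), 'wrist_force': array([-0.54164326,  1.03094785, -0.52597879]), 'torque': array([-0.06500494, -0.00098023,  0.01975976]), 'gripper_width': 0.08558743070586251}
```

View pics/top1.png

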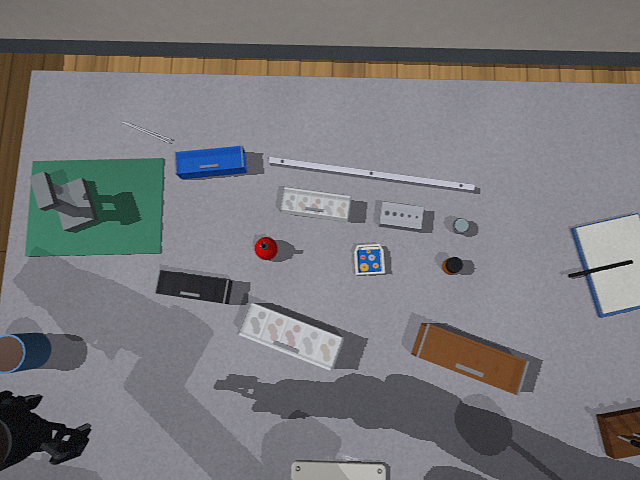

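View pics/side1.png

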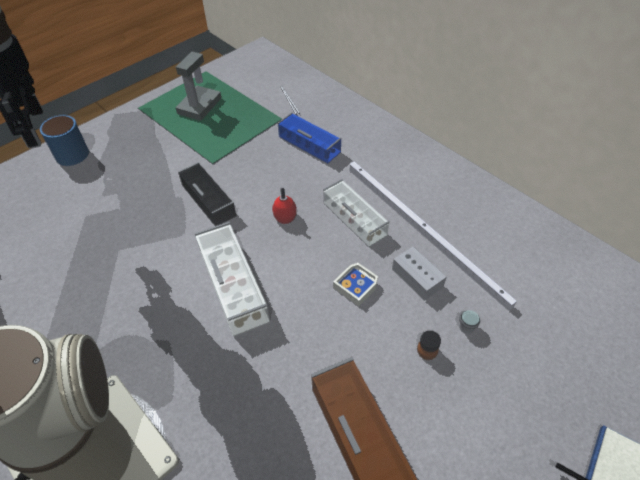

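Organizer candidates in the top view:
- Clear small (316,204)
- Clear large (292,336)
- Blue (210,162)
- Black (193,286)
- Brown (470,357)

I choose the small clear one, next to the steel block (403,215) and in front of the rail (270,161)-(478,189). The tray is at (369,260), the blower at (266,247), the jar at (453,266) and the loupe at (461,226).

```bash
python3 - <<'E'
from h import *
import pickle
s=pickle.load(open("top.pkl","rb")); save(s,"crop1.png",(250,140,500,300),3)
im=s["color"]; P=cloud(s)
hsv=cv2.cvtColor(im,cv2.COLOR_RGB2HSV)
def rect(mask,box,z,name):
    m=np.zeros(mask.shape,np.uint8); a,b,c,d=box; m[b:d,a:c]=mask[b:d,a:c]
    cs,_=cv2.findContours(m,cv2.RETR_EXTERNAL,cv2.CHAIN_APPROX_NONE); c=max(cs,key=cv2.contourArea)
    w=plane(s,c[:,0,:],z)[:,:2].astype(np.float32); r=cv2.minAreaRect(w*1000); print(name,np.round(r[0],1),np.round(r[1],1),round(r[2],1)); return c
rect(P[...,2]>.024,(375,195,430,235),.035,"block")
rect(P[...,2]>.024,(275,180,355,225),.04,"org")
rect(P[...,2]>.010,(262,150,485,200),.022,"rail")
rect(P[...,2]>.010,(345,235,395,285),.02,"tray")
rect((hsv[...,0]>100)&(hsv[...,0]<125)&(hsv[...,1]>120),(345,235,395,285),.004,"blue floor")
rect(P[...,2]>.02,(245,225,290,270),.04,"blower")
rect(P[...,2]>.02,(440,250,470,280),.045,"jar")
rect(P[...,2]>.02,(447,212,475,240),.034,"loupe")
# rail front edge by pixels
print(plane(s,[[270,161],[478,189]],.022))
E
```

```text
block [ 610.9 -122.9] [90.8 52.5] 83.5
org [632.1  64. ] [150.7  54.3] 83.1
rail [706.2 -56.8] [458.8  18.2] 83.5
tray [515.9 -55.7] [65.  62.8] 5.2
blue floor [515.  -58.3] [48.9 48.9] 4.8
blower [531.  165.9] [47.6 46.9] 2.6
jar [ 506.2 -232.2] [31.7 35.9] 1.6
loupe [ 592.4 -249.7] [33.1 34.6] 44.7
[[ 0.73044125  0.16688585  0.022     ]
 [ 0.67820109 -0.29547612  0.022     ]]
```

View pics/crop1.png

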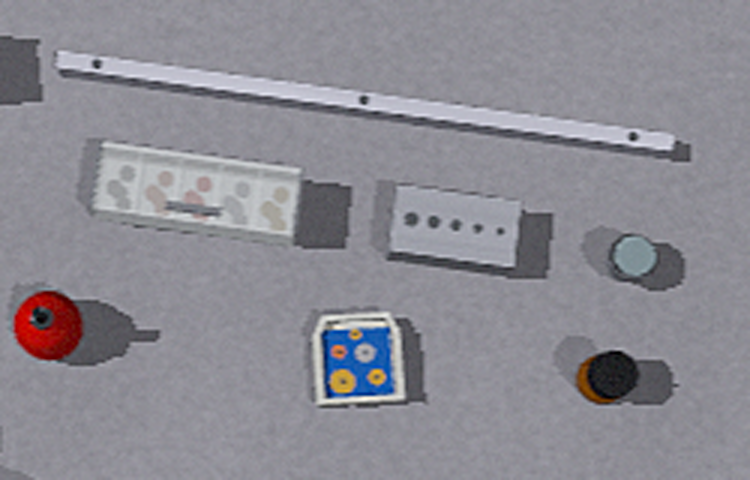

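The crop confirms the choice: small clear organizer beside the holed steel block, with the tray's narrow end facing the gap. Next I bring the wrist camera over it.

```bash
cat >> h.py <<'E'
from scipy.spatial.transform import Rotation as Ro
def pose():
    st=ctrl.get_state(); q=st["ee_rot"]; return np.array(st["tcp_pos"]),Ro.from_quat([q[1],q[2],q[3],q[0]]),st
def row(p,yawy):
    """command units to reach world p with tool y at yawy deg, z down"""
    p0,R0,_=pose(); a=np.radians(yawy); y=np.array([np.cos(a),np.sin(a),0]); z=np.array([0,0,-1.]); T=Ro.from_matrix(np.c_[np.cross(y,z),y,z])
    rv=np.degrees((R0.inv()*T).as_rotvec())/8; t=R0.inv().apply(np.array(p)-p0)/.05
    return np.round(np.r_[rv,t],3)
def yawy():
    y=pose()[1].as_matrix()[:,1]; return np.degrees(np.arctan2(y[1],y[0]))
E
python3 -c "
from h import *
print(row([.47,-.05,.25],90),yawy())"
```

```text
[-1.300e-02 -3.000e-03 -3.336e+00 -8.848e+00 -6.661e+00 -3.770e-01] 63.312181259745245
```

Call:
carry_out(commands=[0,0,-0.83,-2.2,-1.66,-0.1,-1,0,0,-1.67,-4.42,-3.33,-0.19,-1,0,0,-2.5,-6.6,-5,-0.28,-1,0,0,-3.34,-8.85,-6.66,-0.38,-1,0,0,-3.34,-8.85,-6.66,-0.38,-1])

```text
time: 0.6
tcp_pos: [0.3344, 0.2234, 0.2396]
ee_rot: [-0.0, -0.002, 1.0, -0.0]
wrist_force: [0.6, 0.7, -0.4]
gripper_width: 0.0853
```

Call:
carry_out(commands=[0,0,0,0,0,0,-1])

```text
time: 0.7
tcp_pos: [0.3361, 0.2202, 0.2398]
ee_rot: [0.0, 0.005, 1.0, -0.001]
wrist_force: [-0.1, 0.4, -0.4]
gripper_width: 0.0853
```

Call:
carry_out(commands=[0,0,0,-2.68,-5.4,-0.2,-1,0,0,0,-2.68,-5.4,-0.2,-1,0,0,0,-2.68,-5.4,-0.2,-1,0,0,0,-2.68,-5.4,-0.2,-1,0,0,0,-2.68,-5.4,-0.2,-1])

```text
time: 1.2
tcp_pos: [0.4459, 0.0003, 0.248]
ee_rot: [-0.0, -0.001, 1.0, 0.0]
wrist_force: [1.4, 1.3, -0.3]
gripper_width: 0.0858
```

```bash
python3 -c "
from h import *
print(pose()[0],yawy(),row([.47,-.05,.25],90))"
```

```text
[4.45932759e-01 3.40150828e-04 2.47980923e-01] 90.07853646993028 [ 4.000e-03 -1.000e-03  1.000e-02 -4.800e-01 -1.007e+00 -4.100e-02]
```

Call:
carry_out(commands=[0,0,0,-0.48,-1.0,0,-1,0,0,0,-0.48,-1.0,0,-1,0,0,0,-0.48,-1.0,0,-1])

```text
time: 1.5
tcp_pos: [0.4696, -0.0491, 0.2473]
ee_rot: [-0.001, 0.001, 1.0, 0.0]
wrist_force: [0.5, -0.3, -0.8]
gripper_width: 0.0852
```

```bash
python3 -c "
from h import *
import pickle
print(pose()[0],yawy())
s=snap('wrist'); pickle.dump(s,open('w1.pkl','wb')); save(s,'w1.png'); print(-s['R'].T@s['t'], s['K'][0,0])"
```

```text
[ 0.46957178 -0.04914669  0.24727462] 89.88326123322433
[ 0.38863024 -0.04760412  0.39033839] 399.98441019472585
```

View pics/w1.png

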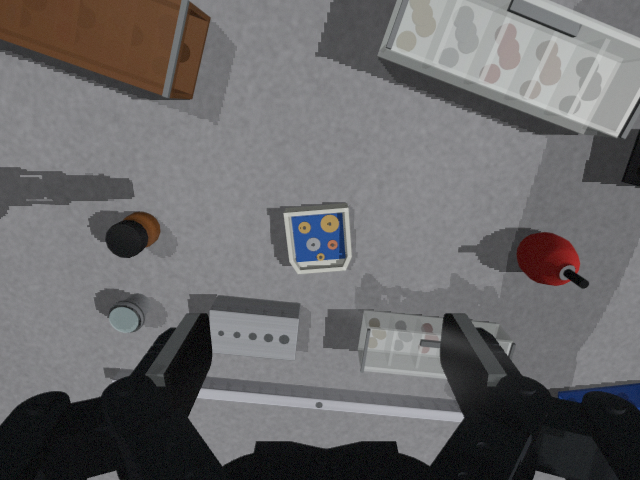

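The wrist view is turned half round: up is towards the robot. It shows the tray at (320,240), the block at (254,330), the organizer from (362,312) partly behind a finger, and the rail at y≈400. I measure the gap and tray in this view.

```bash
python3 - <<'E'
from h import *
import pickle
s=pickle.load(open("w1.pkl","rb")); P=cloud(s)
yaw=np.radians(-6.5)
def pts(box,zlo,zhi):
    a,b,c,d=box; q=P[b:d,a:c].reshape(-1,3); return q[(q[:,2]>zlo)&(q[:,2]<zhi)]
t=pts((270,195,365,285),.013,.03); r=cv2.minAreaRect((t[:,:2]*1000).astype(np.float32)); print("tray",r,np.median(t[:,2]))
# tail edge / side edges via per-edge fit in tray frame
b=pts((205,295,303,365),.030,.04); r=cv2.minAreaRect((b[:,:2]*1000).astype(np.float32)); print("block",r,np.median(b[:,2]))
o=pts((355,305,435,378),.036,.05); print("org n",len(o))
ex=lambda a:np.array([np.cos(a),np.sin(a)]); ey=lambda a:np.array([-np.sin(a),np.cos(a)])
rl=pts((205,385,460,425),.017,.028); l=cv2.fitLine((rl[:,:2]).astype(np.float32),cv2.DIST_HUBER,0,.01,.01).ravel(); a=np.arctan2(l[1],l[0]); print("rail dir",np.degrees(a)%180)
a=np.radians(np.degrees(a)%180-90)
for n,q in(("block",b),("org",o),("rail",rl),("tray",t)):
    u=q[:,:2]@ex(a); v=q[:,:2]@ey(a); print(n,"x",np.percentile(u,[.5,99.5]).round(4),"y",np.percentile(v,[.5,99.5]).round(4))
E
```

```text
tray ((514.2069702148438, -55.000732421875), (65.35701751708984, 62.063838958740234), 4.614819526672363) 0.014687195946983983
block ((609.576171875, -122.32008361816406), (89.3535385131836, 51.51930236816406), 83.55665588378906) 0.035201406735412166
org n 3238
rail dir 83.03321
block x [0.5945 0.6444] y [-0.091  -0.0032]
org x [0.5936 0.6441] y [0.0655 0.1415]
rail x [0.6989 0.7145] y [-0.0962  0.1889]
tray x [0.4803 0.5509] y [-0.0271  0.0398]
```

```bash
python3 -c "
from h import *
print(row([.511,-.0553,.045],94.8))"
```

```text
[ 0.007 -0.013 -0.6   -0.846 -0.148  4.047]
```

Call:
carry_out(commands=[0,0,-0.6,-0.85,-0.15,0,-1,0,0,-0.6,-0.85,-0.15,1,-1,0,0,-0.6,-0.85,-0.15,2.5,-1,0,0,-0.6,-0.85,-0.15,4.05,-1,0,0,-0.6,-0.85,-0.15,4.05,-1])

```text
time: 2.05
tcp_pos: [0.5115, -0.0535, 0.0468]
ee_rot: [0.0, -0.044, 0.999, 0.0]
wrist_force: [0.9, -0.9, -0.7]
gripper_width: 0.0856
```

Call:
carry_out(commands=[0,0,0,0,0,0,-1,0,0,0,0,0,0,-1,0,0,0,0,0,0,-1])

```text
time: 2.35
tcp_pos: [0.5144, -0.0554, 0.0512]
ee_rot: [0.003, -0.043, 0.999, -0.0]
wrist_force: [-0.3, 0.1, 0.2]
gripper_width: 0.0857
```

```bash
python3 -c "
from h import *
print(pose()[0],yawy(),row([.511,-.0553,.002],94.8))
s=snap('wrist'); save(s,'w2.png')"
```

```text
[ 0.51440417 -0.05537139  0.05116767] 94.91978340847609 [-0.006  0.037  0.015  0.073  0.008  0.983]
```

View pics/w2.png

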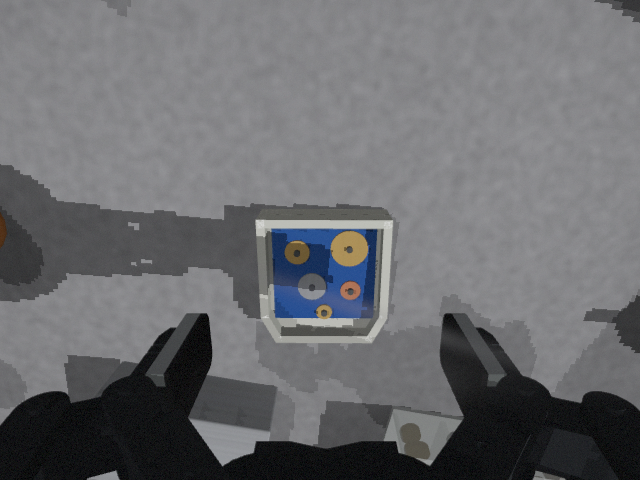

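The tray sits square and centred between the open fingers (tray mid column ≈326, finger mid ≈326). Descending.

Call:
carry_out(commands=[0,0.04,0,0.07,0,0.5,-1,0,0.04,0,0.07,0,0.97,-1,0,0.04,0,0.07,0,0.97,-1,0,0.04,0,0.07,0,0.97,-1])

```text
time: 2.8
tcp_pos: [0.5099, -0.0565, 0.0015]
ee_rot: [-0.001, -0.042, 0.999, -0.0]
wrist_force: [0.7, -0.7, 0.5]
gripper_width: 0.0854
```

```bash
python3 -c "
from h import *
p,_,st=pose();print(p,yawy(),st['wrist_force'],row([.511,-.0553,.003],94.8))"
```

```text
[ 0.50987984 -0.05650911  0.0015481 ] 94.83268253576502 [ 0.65906462 -0.7393513   0.51294458] [-0.004 -0.02   0.004 -0.024  0.022 -0.029]
```

Close gently (20 N); a 62 mm stop is expected.

Call:
carry_out(commands=[0,0,0,0,0,0,-0.6,0,0,0,0,0,0,-0.5,0,0,0,0,0,0,-0.4,0,0,0,0,0,0,-0.4,0,0,0,0,0,0,-0.4], grip_force=20)

```text
time: 3.3
tcp_pos: [0.5099, -0.0567, 0.0013]
ee_rot: [-0.001, -0.042, 0.999, -0.0]
wrist_force: [-0.9, -0.5, 6.9]
gripper_width: 0.0613
```

Call:
carry_out(commands=[0,0,0,0,0,0,-0.4,0,0,0,0,0,0,-0.4])

```text
time: 3.5
tcp_pos: [0.5099, -0.0567, 0.0013]
ee_rot: [-0.001, -0.042, 0.999, -0.0]
wrist_force: [-1.9, -0.7, 6.5]
gripper_width: 0.0615
```

```bash
python3 -c "
from h import *
p,_,st=pose();print(p,yawy(),st['wrist_force'],st['gripper_width'])"
```

```text
[ 0.50992848 -0.05666009  0.00133756] 94.82234077127914 [-1.85484144 -0.71655018  6.52894844] 0.0615217170978949
```

Gripped at 61.5 mm with the arm pressing lightly down, so no lift. Now slide and turn onto the gap's centreline.

```bash
python3 -c "
from h import *
print(row([.5196,-.0325,.0013],83.5))"
```

```text
[-0.007 -0.017  1.415 -0.233  0.465 -0.   ]
```

Call:
carry_out(commands=[0,0,0.35,-0.06,0.12,0,-0.4,0,0,0.7,-0.12,0.23,0,-0.4,0,0,1.05,-0.18,0.35,0,-0.4,0,0,1.41,-0.23,0.47,0,-0.4,0,0,1.41,-0.23,0.47,0,-0.4])

```text
time: 4.0
tcp_pos: [0.5192, -0.0332, 0.0014]
ee_rot: [-0.001, 0.057, 0.998, -0.002]
wrist_force: [-1.3, -4.5, 8.2]
gripper_width: 0.0611
```

```bash
python3 -c "
from h import *
import pickle
p,_,st=pose();print(p,yawy(),st['wrist_force'],st['gripper_width'])
print(row([.5713,-.0384,.0013],83.5))
s=snap('wrist'); save(s,'w3.png');pickle.dump(s,open('w3.pkl','wb'))"
```

```text
[ 0.51919146 -0.03319081  0.00138529] 83.46002720371185 [-1.31094587 -4.46185484  8.20452749] 0.061141192353785
[-2.700e-02 -1.700e-02 -5.000e-03 -1.047e+00  1.500e-02 -1.000e-03]
```

View pics/w3.png

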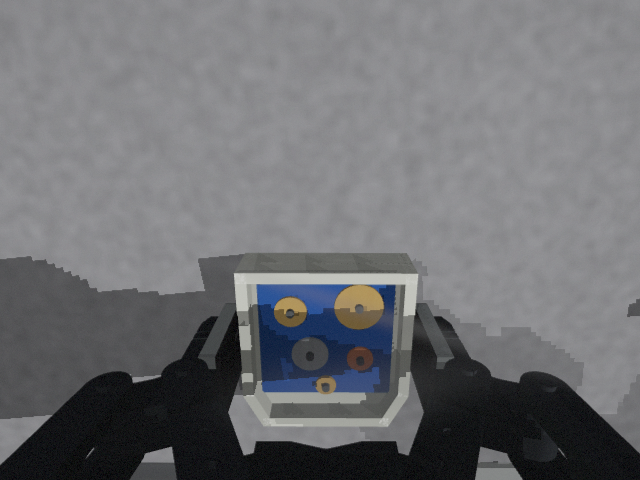

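The tray is held square between the pads. Advance the nose into the gap mouth.

Call:
carry_out(commands=[0,0,0,-0.2,0,0,-0.4,0,0,0,-0.4,0.01,0,-0.4,0,0,0,-0.6,0.01,0,-0.4,0,0,0,-0.8,0.01,0,-0.4,0,0,0,-1.0,0.01,0,-0.4])

```text
time: 4.55
tcp_pos: [0.5644, -0.0369, 0.0009]
ee_rot: [-0.006, 0.056, 0.998, -0.0]
wrist_force: [-10.9, 1.2, 16.7]
gripper_width: 0.0612
```

```bash
python3 - <<'E'
from h import *
import pickle
p,_,st=pose();print(p,yawy(),st['wrist_force'],st['gripper_width'])
s=snap('top'); save(s,'t2.png',(280,140,460,275),4);pickle.dump(s,open('t2.pkl','wb'))
E
```

```text
[ 0.56443506 -0.03689494  0.00087843] 83.550702050275 [-10.8953754    1.15320289  16.73596211] 0.06118709836870485
```

View pics/t2.png

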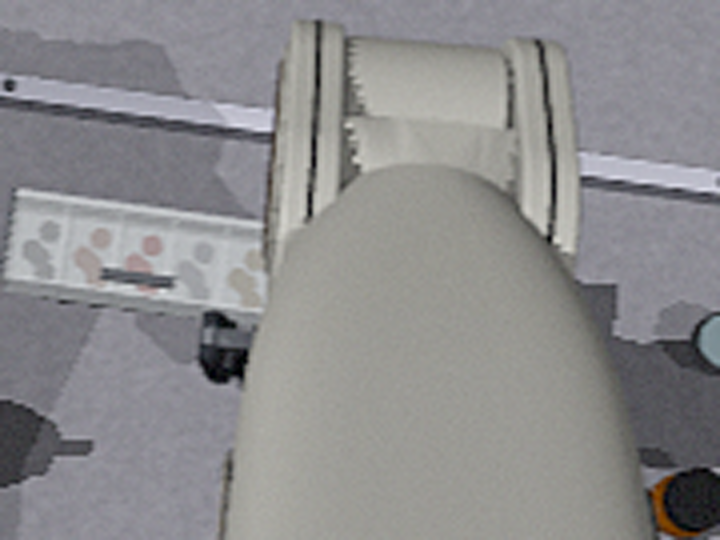

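There is some contact force (−11 N in x) and the knuckles look close to the organizer. I back off 8 mm before releasing.

Call:
carry_out(commands=[0,0,0,0.16,0,0,-0.4,0,0,0,0.16,0,0,-0.4,0,0,0,0.16,0,0,-0.4])

```text
time: 4.9
tcp_pos: [0.5613, -0.0364, 0.0009]
ee_rot: [-0.001, 0.056, 0.998, -0.0]
wrist_force: [1.1, -0.2, 6.1]
gripper_width: 0.0617
```

```bash
python3 - <<'E'
from h import *
p,_,st=pose();print(p,yawy(),st['wrist_force'],st['torque'],pose()[1].as_matrix()[:,2].round(4))
s=snap('side'); save(s,'s2.png',(220,150,480,345),3)
E
```

```text
[ 0.56129384 -0.03635851  0.00093014] 83.55980227032302 [ 1.13161873 -0.20278557  6.14469597] [-0.17499901 -0.07832714  0.04798369] [-1.7e-03 -9.0e-04 -1.0e+00]
```

View pics/s2.png

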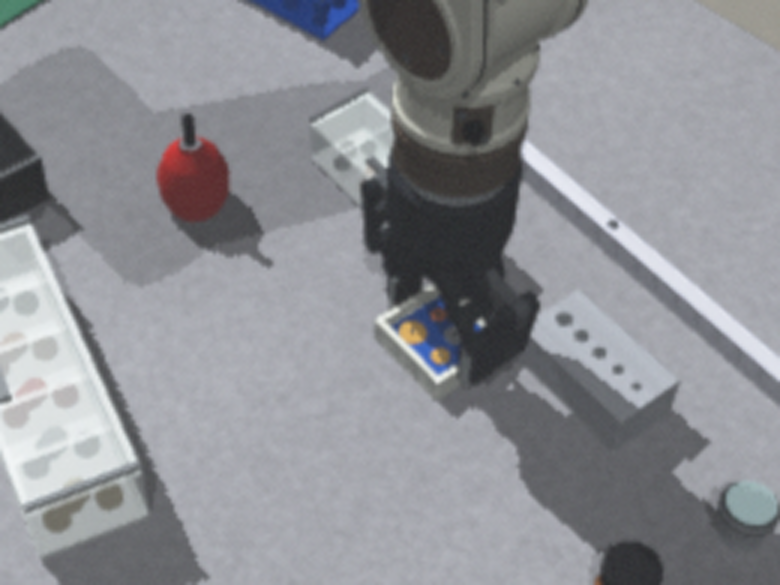

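The tray is flat, its nose about 3 mm into the mouth, and the force is back to normal. Release, go straight up, then back and shut the fingers for pushing.

Call:
carry_out(commands=[0,0,0,0,0,0,-0.7,0,0,0,0,0,0,-0.9,0,0,0,0,0,0,-0.9,0,0,0,0,0,-0.8,-0.9,0,0,0,0,0,-1.4,-0.9])

```text
time: 5.45
tcp_pos: [0.5591, -0.0361, 0.0693]
ee_rot: [-0.004, 0.056, 0.998, -0.0]
wrist_force: [0.9, -0.2, 0.4]
gripper_width: 0.0812
```

Call:
carry_out(commands=[0,0,0,0,0,0,-0.9,0,0,0,0.8,0,0,0,0,0,0,1.6,0,0,1,0,0,0,1.6,0,0,1,0,0,0,1.6,0,0,1])

```text
time: 5.95
tcp_pos: [0.4789, -0.0271, 0.0689]
ee_rot: [-0.004, 0.056, 0.998, -0.0]
wrist_force: [1.3, 1.2, 0.3]
gripper_width: 0.023
```

```bash
python3 - <<'E'
from h import *
import pickle
p,_,st=pose();print(p,yawy(),st['wrist_force'],st['gripper_width'])
s=snap('wrist'); pickle.dump(s,open('w4.pkl','wb')); save(s,'w4.png')
P=cloud(s); m=(P[...,2]>.013)&(P[...,2]<.026)&(P[...,0]<.59)&(abs(P[...,1]+.04)<.05)&(P[...,0]>.46)
q=P[m][:,:2]; r=cv2.minAreaRect((q*1000).astype(np.float32)); print(r,m.sum())
a=np.radians(-6.5); g=np.array([.619,-.0438]); ex=np.array([np.cos(a),np.sin(a)]); ey=np.array([-ex[1],ex[0]])
c=np.array(r[0])/1000-g; print("tray uv",c@ex,c@ey,"tcp uv",(p[:2]-g)@ex,(p[:2]-g)@ey)
t=g-.115*ex; print(t,row([*t,.008],83.5))
E
```

```text
[ 0.4789271  -0.02707634  0.06892407] 83.55954663912917 [1.28730253 1.23446885 0.26539632] 0.02300184927435749
((560.1224975585938, -37.672725677490234), (59.437904357910156, 53.637020111083984), 0.4674188494682312) 4213
tray uv -0.05919265650325646 -0.0005772351761394268 tcp uv -0.14106566426104677 0.000759454216680469
[ 0.50473924 -0.03078163] [-0.008 -0.037  0.007 -0.489 -0.016  1.227]
```

View pics/w4.png

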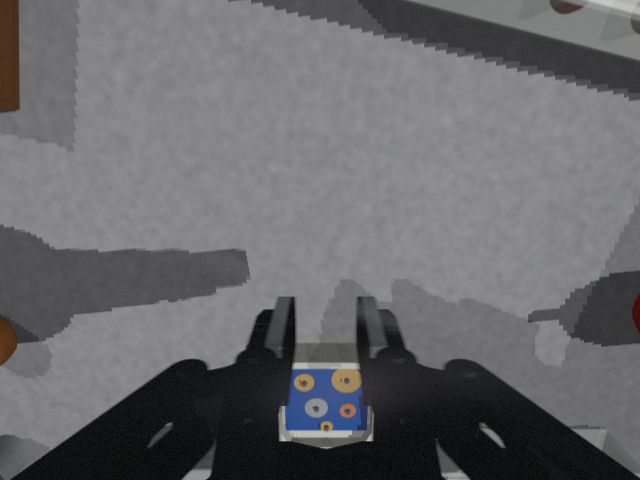

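The wrist view shows the tray between the closing fingers (tail edge ≈ row 363), still square. I finish shutting and lower behind the tail.

Call:
carry_out(commands=[0,0,0,-0.2,0,0,1,0,-0.03,0,-0.49,-0.02,0.3,1,0,-0.03,0,-0.49,-0.02,0.8,1,0,-0.03,0,-0.49,-0.02,1.22,1,0,-0.03,0,-0.49,-0.02,1.22,1])

```text
time: 6.5
tcp_pos: [0.5039, -0.0311, 0.0058]
ee_rot: [-0.003, 0.056, 0.998, -0.0]
wrist_force: [0.3, 1.2, -0.1]
gripper_width: 0.0002
```

```bash
cat >> h.py <<'E'
a_=np.radians(-6.5); g=np.array([.619,-.0438]); ex=np.array([np.cos(a_),np.sin(a_)]); ey=np.array([-ex[1],ex[0]])
def rep():
    p,_,st=pose();print(p.round(4),"uv",((p[:2]-g)@ex).round(4),((p[:2]-g)@ey).round(4),"yaw",yawy().round(2),"F",st['wrist_force'].round(1),"T",st['torque'].round(2),st['gripper_width'].round(4),st['time'])
E
python3 - <<'E'
from h import *
rep()
t=g-.03*ex; print(row([*t,.008],83.5))
s=snap('side'); save(s,'s3.png',(220,150,480,345),3)
E
```

```text
Traceback (most recent call last):
  File "h.py", line 27, in rep
    p,_,st=pose();print(p.round(4),"uv",((p[:2]-g)@ex).round(4),((p[:2]-g)@ey).round(4),"yaw",yawy().round(2),"F",st['wrist_force'].round(1),"T",st['torque'].round(2),st['gripper_width'].round(4),st['time'])
                                                                                                                                                                       ^^^^^^^^^^^^^^^^^^^^^^^^^
AttributeError: 'float' object has no attribute 'round'
```

```bash
sed -i "s/st\['gripper_width'\].round(4)/st['gripper_width']/" h.py
python3 - <<'E'
from h import *
rep()
t=g-.03*ex; print(row([*t,.008],83.5))
s=snap('side'); save(s,'s3.png',(220,150,480,345),3)
E
```

```text
[ 0.5039 -0.0311  0.0058] uv -0.1158 -0.0004 yaw 83.55 F [ 0.3  1.2 -0.1] T [-0.01  0.04 -0.01] 0.00016285854919755366 6.5
[-0.01  -0.043  0.006 -1.715  0.006 -0.054]
```

View pics/s3.png

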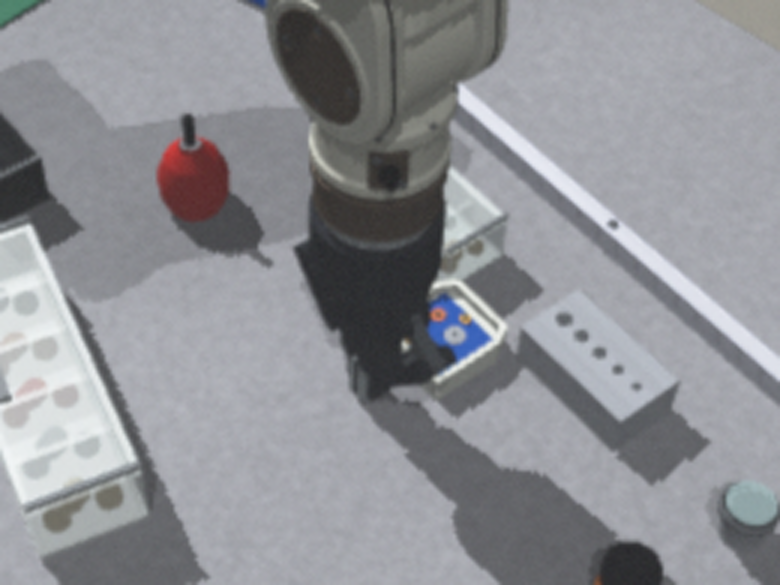

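The shut fingers stand behind the tail and the tray's nose is at the mouth. Push in steps.

Call:
carry_out(commands=[0,0,0,-0.2,0,-0.03,1,0,0,0,-0.38,0,-0.03,1,0,0,0,-0.54,0,-0.03,1,0,0,0,-0.7,0,-0.03,1,0,0,0,-0.86,0,-0.03,1])

```text
time: 7.05
tcp_pos: [0.5477, -0.0359, 0.0105]
ee_rot: [-0.001, 0.056, 0.998, -0.0]
wrist_force: [-3.7, -0.3, 1.9]
gripper_width: 0.0001
```

Call:
carry_out(commands=[0,0,0,-0.16,0,0,1,0,0,0,-0.32,0,0,1,0,0,0,-0.48,0,0,1,0,0,0,-0.64,0,0,1,0,0,0,-0.8,0,0,1])

```text
time: 7.55
tcp_pos: [0.5876, -0.0404, 0.01]
ee_rot: [-0.001, 0.056, 0.998, -0.001]
wrist_force: [-4.4, 0.5, 2.9]
gripper_width: 0.0002
```

```bash
python3 - <<'E'
from h import *
rep(); s=snap('wrist'); save(s,'w5.png')
E
```

```text
[ 0.5876 -0.0404  0.01  ] uv -0.0316 -0.0002 yaw 83.55 F [-4.4  0.5  2.9] T [0.05 0.78 0.04] 0.00017226862537063087 7.55
```

View pics/w5.png

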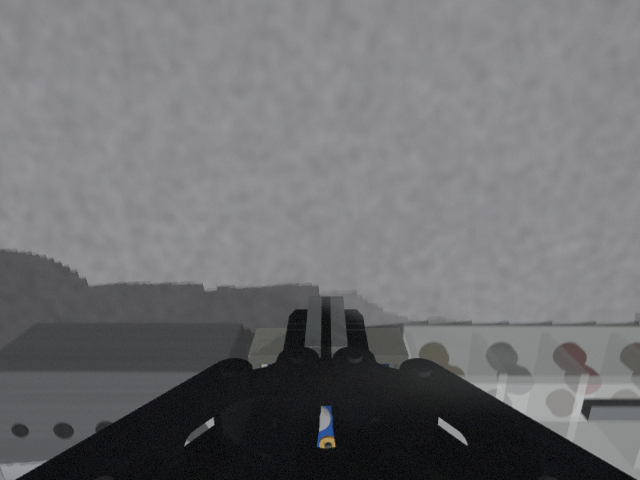

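The tail (columns 248–410) lies squarely in the gap between block and organizer, with the fingers centred and a steady ~4 N. I continue slowly.

Call:
carry_out(commands=[0,0,0,-0.1,0,0,1,0,0,0,-0.2,0,0,1,0,0,0,-0.3,0,0,1])

```text
time: 7.9
tcp_pos: [0.6024, -0.0421, 0.0098]
ee_rot: [-0.001, 0.056, 0.998, -0.001]
wrist_force: [-0.5, 0.2, -0.2]
gripper_width: -0.0002
```

Call:
carry_out(commands=[0,0,0,-0.08,0,0,1,0,0,0,-0.16,0,0,1,0,0,0,-0.24,0,0,1])

```text
time: 8.2
tcp_pos: [0.6142, -0.0434, 0.0099]
ee_rot: [-0.001, 0.056, 0.998, -0.001]
wrist_force: [-1.7, -0.2, 0.5]
gripper_width: 0.0002
```

```bash
python3 -c "
from h import *
rep()"
```

```text
[ 0.6142 -0.0434  0.0099] uv -0.0048 -0.0001 yaw 83.55 F [-1.7 -0.2  0.5] T [0.   0.31 0.01] 0.0002256150578193967 8.2
```

Call:
carry_out(commands=[0,0,0,-0.05,0,0,1,0,0,0,-0.1,0,0,1,0,0,0,-0.14,0,0,1,0,0,0,-0.14,0,0,1])

```text
time: 8.6
tcp_pos: [0.6214, -0.0442, 0.01]
ee_rot: [-0.0, 0.056, 0.998, -0.001]
wrist_force: [-0.1, -1.3, 0.7]
gripper_width: 0.0002
```

Call:
carry_out(commands=[0,0,0,-0.03,0,0,1,0,0,0,-0.06,0,0,1,0,0,0,-0.06,0,0,1])

```text
time: 8.9
tcp_pos: [0.624, -0.0445, 0.0101]
ee_rot: [-0.0, 0.056, 0.998, -0.001]
wrist_force: [-0.9, -0.1, 0.6]
gripper_width: -0.0
```

```bash
python3 -c "
from h import *
rep()"
```

```text
[ 0.624  -0.0445  0.0101] uv 0.0051 -0.0001 yaw 83.55 F [-0.9 -0.1  0.6] T [ 0.06  0.27 -0.1 ] -1.0786264693203414e-05 8.9
```

Call:
carry_out(commands=[0,0,0,-0.03,0,0,1,0,0,0,-0.06,0,0,1,0,0,0,-0.06,0,0,1])

```text
time: 9.2
tcp_pos: [0.626, -0.0447, 0.01]
ee_rot: [-0.002, 0.056, 0.998, -0.0]
wrist_force: [-4.5, 0.7, 3.9]
gripper_width: 0.0001
```

Call:
carry_out(commands=[0,0,0,-0.02,0,0,1,0,0,0,-0.04,0,0,1,0,0,0,-0.04,0,0,1])

```text
time: 9.5
tcp_pos: [0.626, -0.0447, 0.0099]
ee_rot: [-0.003, 0.056, 0.998, -0.0]
wrist_force: [-9.3, 1.3, 7.5]
gripper_width: 0.0001
```

```bash
python3 -c "
from h import *
rep()
s=snap('top');import pickle;pickle.dump(s,open('t3.pkl','wb'))
P=cloud(s);m=(P[...,2]<.03)&(P[...,2]>.012);p=P[m][:,:2]-g;u=p@ex;v=p@ey
k=(abs(v)<.035)&(u<.12)&(u>0);print(k.sum(),np.percentile(u[k],[1,50,99]))"
```

```text
[ 0.626  -0.0447  0.0099] uv 0.0071 -0.0001 yaw 83.56 F [-9.3  1.3  7.5] T [ 0.26  1.89 -0.01] 0.00013773051091226754 9.5Traceback (most recent call last):
  File "<string>", line 6, in <module>
    k=(abs(v)<.035)&(u<.12)&(u>0);print(k.sum(),np.percentile(u[k],[1,50,99]))
                                                ~~~~~~~~~~~~~^^^^^^^^^^^^^^^^
    return _quantile_unchecked(
        a, q, axis, out, overwrite_input, method, keepdims, weights)
    return _ureduce(a,
                    func=_quantile_ureduce_func,
    ...<5 lines>...
                    overwrite_input=overwrite_input,
                    method=method)
    r = func(a, **kwargs)
    result = _quantile(arr,
                       quantiles=q,
    ...<2 lines>...
                       out=out,
                       weights=wgt)
    slices_having_nans = np.isnan(arr[-1, ...])
                                  ~~~^^^^^^^^^
IndexError: index -1 is out of bounds for axis 0 with size 0
```

The stop is firm: no motion at u = 7 mm (6 expected) while the force rises to 9 N, so this is rail contact. Back off, lift clear, and verify.

Call:
carry_out(commands=[0,0,0,0.1,0,0,1,0,0,0,0.4,0,0,1,0,0,0,0.8,0,0,1,0,0,0,0.8,0,0,1,0,0,0,0.8,0,-1,1])

```text
time: 10.05
tcp_pos: [0.5841, -0.0402, 0.0535]
ee_rot: [-0.007, 0.056, 0.998, -0.001]
wrist_force: [0.2, 0.8, -0.3]
gripper_width: 0.0002
```

Call:
carry_out(commands=[0,0,0,0,0,-1,1,0,0,0,0,0,-2,1,0,0,0,1,1,-3,1,0,0,0,2,2,-3,1,0,0,0,2.5,3,-3,1])

```text
time: 10.55
tcp_pos: [0.511, 0.074, 0.2071]
ee_rot: [0.003, 0.058, 0.998, 0.0]
wrist_force: [0.5, -0.2, 0.2]
gripper_width: -0.0003
```

Call:
carry_out(commands=[0,0,0,1,2,0,1,0,0,0,1,3,0,1,0,0,0,1,4,0,1,0,0,0,1,4,0,1])

```text
time: 10.95
tcp_pos: [0.4834, 0.2725, 0.2053]
ee_rot: [0.001, 0.056, 0.998, 0.001]
wrist_force: [1.2, -0.8, 0.6]
gripper_width: 0.0
```

```bash
python3 - <<'E'
from h import *
rep(); s=snap('top'); t=snap('side')
a=cv2.resize(s["color"][135:290,240:480,::-1],None,fx=2.5,fy=2.5,interpolation=cv2.INTER_CUBIC)
b=cv2.resize(t["color"][170:350,260:500,::-1],None,fx=1.2,fy=1.2)
H=a.shape[0]; b=cv2.copyMakeBorder(b,0,0,0,a.shape[1]-b.shape[1],cv2.BORDER_CONSTANT)
cv2.imwrite("pics/f.png",np.vstack([a,b])[:600])
P=cloud(s)
def rect(m,n):
    q=P[m][:,:2]; r=cv2.minAreaRect((q*1000).astype(np.float32)); c=np.array(r[0])/1000; print(n,np.round(r[0],1),np.round(r[1],1),round(r[2],1),"uv",((c-g)@ex).round(4),((c-g)@ey).round(4))
def box(a,b,c,d,lo,hi):
    m=np.zeros((480,640),bool); m[b:d,a:c]=1; return m&(P[...,2]>lo)&(P[...,2]<hi)
rect(box(245,225,290,270,.02,.1),"blower"); rect(box(440,250,470,280,.02,.1),"jar"); rect(box(447,212,475,240,.02,.1),"loupe")
d=P[...,:2]-g; u=d@ex; v=d@ey
m=(u>.005)&(u<.079)&(abs(v)<.0325)&(P[...,2]>.010)&(P[...,2]<.03)
rect(m,"tray"); print("rim z",np.percentile(P[m][:,2],[5,50,95]))
h=cv2.cvtColor(s["color"],cv2.COLOR_RGB2HSV); bl=(h[...,0]>100)&(h[...,0]<125)&(h[...,1]>120)&(u>0)&(u<.08)&(abs(v)<.034)
uv=np.argwhere(bl)[:,::-1]; r=cv2.minAreaRect((plane(s,uv,.004)[:,:2]*1000).astype(np.float32)); print("floor",r,(np.array(r[0])/1000-g)@ex)
r=box(262,150,485,200,.012,.03)&(u>.075); print("rail front u",np.percentile(u[r],1))
E
```

```text
[0.4834 0.2725 0.2053] uv -0.1705 0.299 yaw 83.55 F [ 1.2 -0.8  0.6] T [ 0.   -0.04  0.01] 3.2385866090503896e-05 10.95
blower [532.3 167.4] [48.2 47.9] 2.3 uv -0.1101 0.2
jar [ 506.9 -233.1] [32.3 31.9] 41.8 uv -0.09 -0.2008
loupe [ 593.5 -251. ] [33.4 33.8] 44.8 uv -0.0019 -0.2088
tray [667.6 -47.9] [61.9 60.3] 83.4 uv 0.0488 0.0014
rim z [0.01106088 0.01430359 0.02176279]
floor ((670.9227294921875, -49.91423797607422), (49.49074935913086, 48.158538818359375), 84.14335632324219) 0.05228111408197955
rail front u 0.07741807029099611
```

View pics/f.png

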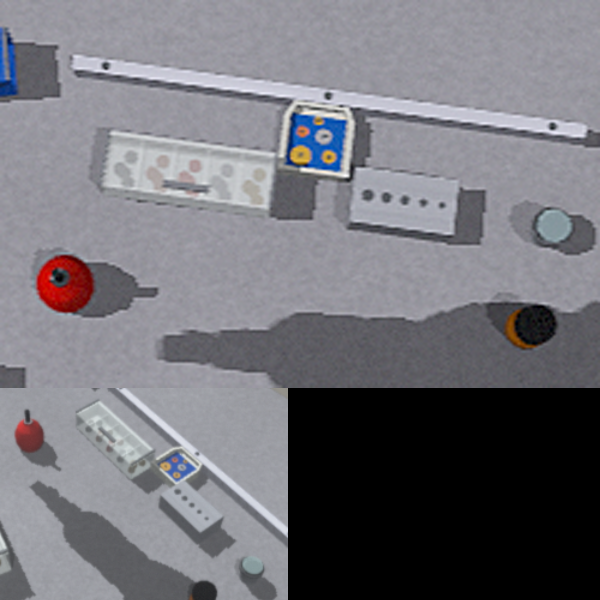

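The final picture shows the tray flat, with its nose flush on the rail and its tail just inside the gap. The bystanders have not moved. Handing in.

```bash
python3 -c "
from workcell import ctrl
print(ctrl.close_job())"
```

```text
the job is handed in; nothing more can be done
None
```

The tray is through the gap with its nose against the aluminium rail, and the job is handed in at about 11 s of the 58 s. `close_job` gives no verdict, so I can't say how it was judged.

**What I did:** I gripped the tray lightly (20 N) across its sides and slid and turned it flat onto the gap's centreline. I then released it and pushed it through from the tail with shut fingers until it stopped. At the stop it no longer moved and the force rose to about 9 N. I then backed off and lifted clear.

**Last checks:**
- **Tray pose:** it is turned about -6.6° by depth and -5.9° by its blue floor, against about -6.5° for the rail. Its centre is 49–52 mm past the gap's middle, where 49 was expected, and it is within 2 mm of the centreline.
- **Flatness:** it looks level in both views, and the parts are still in it. The depth readings along the rim were too mixed (11–22 mm) to confirm this separately.
- **Bystanders:** the blower, jar and loupe measured within 1–2 mm of where they started, which is within the measuring noise.

**Disagreements and contacts:**
- **Gap mouth:** the wrist force rose briefly to about 20 N, probably a finger knuckle touching the organizer or block. I backed off 8 mm before releasing.
- **Rail position:** depth put the rail's front about 3 mm nearer than the given dimensions do. I trusted the firm stop over that reading.

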